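Inspect a signet ring's hallmark with a bench camera and mirror

ROBOT

A 6-joint arm with a two-finger parallel gripper is mounted at the origin on the work surface. World frame = base frame: x ahead of the robot, y to its left, z up, the work surface at z = 0. Lengths are in m, angles in rad, forces in N, time in s.
With the tool pointing down it reaches from about 0.35 to 0.775 m from the base axis. Payload 7.3 kg.
Tool frame: the origin (TCP) lies at the very end of the fingers, on their centre line; the grasp point (between the pads) lies 19 mm behind it (robot.pinch_z is the distance from the TCP to the grasp point, in m); z points along the fingers, y is the line along which they close (so a half turn about z gives the same grasp; the last joint's range is limited). The gripper opens to 92 mm and grips with 3 to 60 N. Pads are 19 mm wide; open, the fingers measure 130 mm over their backs; the gripper's body (75 mm by 190 mm) begins 47 mm behind the grasp point.
Start: joints at [-1.443, 0.342, 1.524, -0, 1.275, -0.146], TCP at [0.142, -0.505, 0.227] pointing down, gripper open.
Joint ranges: [-2.53, 2.53], [-0.77, 2.02], [0.04, 2.7], [-1, 4.14], [0.28, 2.66], [-3.11, 3.11]. Speed limits (rad/s): [2.57, 2.57, 3.14, 3.14, 3.14, 3.14].

INTERFACE

Orientations are given as [roll, pitch, yaw] about the fixed x, y, z axes, in that order (R = Rz(yaw) Ry(pitch) Rx(roll)).
In Python, from cell import robot gives the robot as it stands.
- The arm moves only by the tool move_arm, never from a script. Its argument "motion" is a list of rows, each a list of 6 numbers: the shift along the tool's x, y, z in units of 0.1 m (1.0 is 0.1 m), then the turn, a rotation vector about the tool's x, y, z in units of pi rad (1.0 is pi rad). In form: [[dx, dy, dz, rx, ry, rz], ...]. A call has 1 to 12 rows; each row is the pose to reach, as a shift and turn from the pose commanded when the call began, along the tool's axes at that moment, turning the shorter way round; what a row does not reach only later rows make up. A row lasts 1/8 s, in which the tool goes at most 62.5 mm and 10.7 degrees, less where a joint would pass 70% of its speed; a pose out of reach is approached as far as the arm can. A call with a number of a shift or a turn outside -1 to 1 is refused whole. A call with a gripper value outside its range is refused whole. "fingers" is the opening, from -1 (shut) to 1 (fully open), set as the call begins (left out, the last holds). The fingers move at their own pace and stop on an object; "newtons" is the grip in N (left out, the last holds). Time passes only in rows, so rows that repeat a pose let the fingers close. It gives the time, the measured TCP pose, the force, the opening and the grip force at its end, in the units of the state.
- robot.observe(): the state, without advancing time (a new reading comes with each control period).
- robot.read_camera(name): name is "scene" or "top"; returns a dict with "image" (400x640x3 uint8, red, green, blue), "range_z" (400x640 float32, m along the optical axis (not along the pixel's ray), 0 where there is no reading), "vfov" (degrees; the focal length in pixels is half the picture's height over the tangent of half this angle, whatever the lens; pixels are square), "cx", "cy" (the principal point, pixels), "k1" (the pictures are not rectified: a ray, as slopes to the right and down, at radius r is drawn at 1 + k1 r^2 times it, then the intrinsics apply), "extrinsics" (4x4, takes a point from camera to world coordinates). Camera axes: x right, y up, looking along -z (the intrinsics and any distortion apply to the point x, -y, -z); pixel columns grow to the right and rows downward; lengths in m; the calibration is good to about 2 mm. A picture is of the moment at which its call begins.
- robot.hand_in(): hands the job in; it is judged then, once.
The state is a dict: "time": time; "qpos": joint angles; "qvel": joint speeds; "joint_efforts": joint torques, N m; "tool_pos": TCP position; "tool_rot": TCP orientation; "contact_force": force on the tool from outside, world axes, zero at the start; "torque": the same for the moment, N m; "opening": finger opening in m; "grip_force": force on a finger pad.
Only numpy, scipy, OpenCV 4.12 (cv2) and the standard library are available. Lean on these libraries where they do the work, as an engineer would, in place of code of your own. Each camera call takes 0.05 s, during which the arm holds its last target. There are 200 camera calls.

TASK

Turn the ring holder by its bar grip until its pointer stands at the one long mark on the scale, so that the ring's signet face with the hallmark looks towards the mirror. Then take the sprung mirror by the bar on top of it and swivel it until the bench camera would see the hallmark in the middle of the mirror, and finish while still gripping the bar and holding the mirror still at that angle. Leave the jar, the brush and the dish alone.

Things in the scene. Friction and masses are not known exactly. Their poses are not given: they have to be found in the camera images.
- station: fixed station: round black foot (72 mm wide, 16 mm high) with the mirror's post, a steel strip, a second foot with a black camera (50 x 36 x 34 mm, top at 87 mm). Origin on the bench under the mirror's swivel axis; x along the strip to the camera, z up. Lens front 152 mm from that axis, 70 mm high, looking at the mirror's centre. It gives no picture; pictures show no reflections: use geometry
- mirror (a joint): swivel angle of the mirror (rad), 0 to 1.4, counter-clockwise from above. At 0 (rest) its normal is the station's x axis, facing the camera; at q the normal is turned by q and the camera's reflected line of sight by 2q, so the mirror must face halfway between camera and hallmark. A light spring (0.08 N m/rad, 0.024 N m at 0) turns it back when let go
- mirror_centre (a point): centre of the round mirror's glass (49 mm diameter, in a dark frame 54 mm in diameter), on the swivel axis, 70 mm above the bench; x axis = mirror's normal, out of the glass
- mirror_bar (a point): plain black upright bar grip fixed on top of the mirror, turning with it: 12 mm thick along its x (the mirror's normal), 36 mm long along its y, from 104 to 138 mm above the bench. This point is its centre, on the swivel axis, 121 mm above the bench. The frame's top edge lies at 97 mm, with only a 10 mm thick stem between
- sight_line (a point): an unseen frame at the mirror's centre: its x axis points along the camera's line of sight after reflection (horizontal), for the mirror's present angle. The hallmark appears in the middle of the mirror when it lies on this axis
- holder: ring holder's aluminium dial plate, fixed to the bench: 100 mm diameter, 12 mm high, with a scale of seven black radial marks 0.4 rad apart near its rim; six are 7 mm long, one is 20 mm long and broader. Origin in the centre of its underside, under the spindle's axis; the long mark lies in its -y direction
- knob (a joint): angle of the holder's spindle about its upright axis (rad), range 0 to 2.4, growing counter-clockwise seen from above; its pointer stands at the long mark at 1.6. It starts below that, and stays where it is left (light friction)
- scale_mark (a point): point over the long mark, 34 mm from the spindle axis, 18 mm above the bench
- pointer_tip (a point): tip of the steel pointer (4 mm wide) that sticks out of the spindle's foot disc, 34 mm from the axis, 18 mm above the bench
- knob_grip (a point): centre of the black bar grip on top of the spindle, on its axis, 121 mm above the bench. The bar is 36 mm long in the direction in which the pointer points, 12 mm thick, from 104 to 138 mm above the bench
- hallmark (a point): the hallmark (a small dark cross) in the middle of the outer face of the brass signet plate (11 x 11 mm) of the ring on the spindle; straight above the pointer, 14 mm from the axis, 70 mm above the bench; it moves as the spindle turns
- jar: bystander: amber glass jar with a white lid, 56 mm diameter, 70 mm high, origin in the centre of its underside
- brush: bystander: small brush lying on the bench, origin under its middle
- dish: bystander: white bowl, 90 mm wide, 30 mm high, origin in the centre of its underside
There are look-alikes about, which are no part of the job. What is shaped like the holder but blue or purple is not meant.

How it is judged:
On the way, in this order (a step that is already met when the one before it is completed fails the run):
1. the holder's pointer stands at the long mark (distance between pointer_tip and scale_mark below 0.004 m), for 0.3 s.
2. the gripper holds the mirror's bar with the hallmark in the middle of the camera's reflected view (y of hallmark in the frame of sight_line between -0.015 and 0.015 m and x of hallmark in the frame of sight_line above 0.05 m and contact force between bar_on_mirror and the fingers above 1 N), for 0.3 s.
At the end, for the whole second after the job is handed in: The pointer's tip is within 4 mm (about 7 degrees) of the long mark; the hallmark lies within 15 mm sideways of the camera's reflected line of sight (about 2 degrees of mirror angle); the fingers press on the mirror's bar with more than 1 N and the mirror is still (under 0.1 rad/s) (all of step 2 and distance between pointer_tip and scale_mark below 0.004 m and velocity of joint mirror between -0.1 and 0.1 rad/s); the arm keeps its last pose, push and grip.
It fails at once if the jar is shifted by more than 20 mm (distance of jar from where it was at the start of the episode above 0.02 m).
It fails at once if the brush is shifted by more than 20 mm (distance of brush from where it was at the start of the episode above 0.02 m).
It fails at once if the dish is shifted by more than 20 mm (distance of dish from where it was at the start of the episode above 0.02 m).
It also fails if it takes over 42 s, if anything falls off the work surface, if the arm or the gripper's body presses on something with over 40 N, if the wrist force passes 120 N, or if a joint passes its speed limit or range.

## Working session

There is one attempt and no reset: what is moved stays moved. The work goes in short steps, Python scripts to look and compute and a tool call to move; the robot and the scene stay as the last step left them, time stands still between calls to the robot, and variables do not carry over. Pictures are saved under pics/ and viewed, at most 10 in all, crops included, and the job is handed in when it is done.

Besides the shell and the picture viewer there is one more tool, called in YAML: its name, and indented under it one key for each argument. move_arm: Moves the arm, as the interface text tells. Shifts and turns lie within -1 to 1; 1 stands for 0.1 m of shift or pi rad of turn. Its arguments: {"type":"object","properties":{"motion":{"type":"array"},"fingers":{"type":"number"},"newtons":{"type":"number"}},"required":["motion"]}

```bash
mkdir -p pics
cat > h.py <<'E'
import numpy as np, cv2
from cell import robot
def cam(n):
    c=robot.read_camera(n); c['f']=200/np.tan(np.radians(c['vfov'])/2); return c
def px2w(c,u,v,z=None):
    # world point of pixel; on plane z, or by depth
    x=np.array([(u-c['cx'])/c['f'],(v-c['cy'])/c['f']]); s=x.copy()
    for _ in range(20): s=x/(1+c['k1']*(s@s))
    E=c['extrinsics']; d=E[:3,:3]@np.array([s[0],-s[1],-1]); o=E[:3,3]
    t=c['range_z'][int(round(v)),int(round(u))] if z is None else (z-o[2])/d[2]
    return o+t*d
def w2px(c,p):
    E=c['extrinsics']; q=E[:3,:3].T@(np.array(p)-E[:3,3]); s=np.array([q[0],-q[1]])/-q[2]
    s=s*(1+c['k1']*(s@s)); return s*c['f']+[c['cx'],c['cy']]
def save(n,img): cv2.imwrite('pics/'+n,cv2.cvtColor(img,cv2.COLOR_RGB2BGR))
E
python3 - <<'E'
from h import *
for n in('scene','top'):
    c=cam(n); save(n+'0.png',c['image']); print(n,c['f'],c['k1'],c['extrinsics'].round(3).tolist())
    np.savez(n+'0.npz',**c)
print(robot.observe())
E
```

```text
scene 449.81360674625313 -0.07363164029010114 [[-0.636, -0.583, 0.505, 1.072], [0.772, -0.476, 0.422, 0.455], [-0.006, 0.658, 0.753, 0.969], [0.0, 0.0, 0.0, 1.0]]
top 470.05471417609743 -0.06723265165157312 [[-0.009, 0.987, -0.163, 0.307], [-1.0, -0.008, 0.009, 0.001], [0.008, 0.163, 0.987, 1.393], [0.0, 0.0, 0.0, 1.0]]
{'time': 0.1, 'qpos': array([-1.44299336e+00,  3.42658398e-01,  1.52490505e+00, -5.84131084e-06,
        1.27538614e+00, -1.45993246e-01]), 'qvel': array([ 0.00062329, -0.0016956 , -0.0044374 , -0.00122335,  0.00183837,
        0.00095156]), 'joint_efforts': array([ 2.01763192e-03, -4.32003057e+01, -2.44694871e+01,  7.19369994e-02,
        5.26248186e-02, -5.41845395e-05]), 'tool_pos': array([ 0.14193161, -0.50508547,  0.22611742]), 'tool_rot': array([-3.14024935e+00, -1.91873017e-04,  2.73797790e-01]), 'contact_force': array([-0.41917657, -0.69566041, -0.2909207 ]), 'torque': array([ 0.0038108 , -0.00377024,  0.02366028]), 'grip_force': 0.0, 'opening': 0.0917916296450442}
```

View pics/scene0.png

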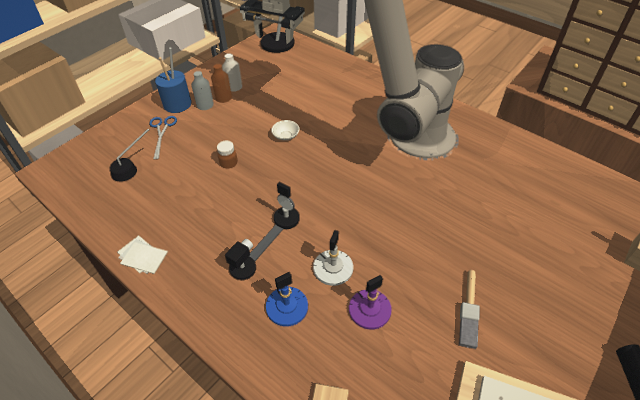

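View pics/top0.png

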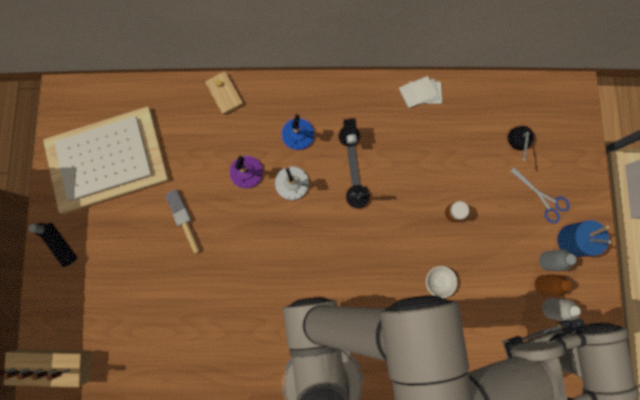

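The aluminium holder is at scene (333,265) and top (292,183). The look-alikes are blue at scene (287,303) and purple at scene (370,308). The mirror is at scene (287,207) and top (358,196), and the station camera is at top (349,133). The silver dial is the one described, so I'll check it in a close crop.

Run:
```python
from h import *
s=dict(np.load('scene0.npz'));t=dict(np.load('top0.npz'))
a=cv2.resize(s['image'][170:290,215:375],None,fx=5,fy=5,interpolation=cv2.INTER_CUBIC)
b=cv2.resize(t['image'][115:215,265:385],None,fx=6,fy=6,interpolation=cv2.INTER_CUBIC)
save('sc.png',a);save('tc.png',b)
```

```text
(no output)
```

View pics/sc.png

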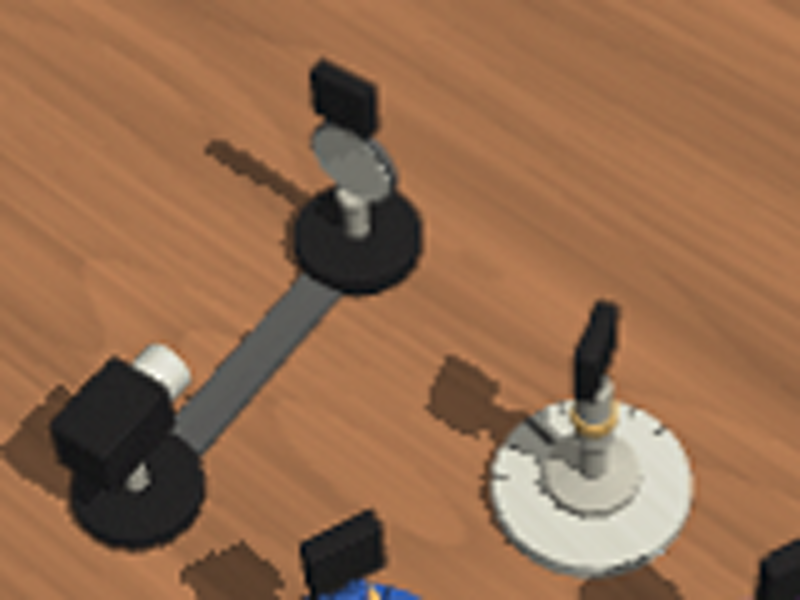

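View pics/tc.png

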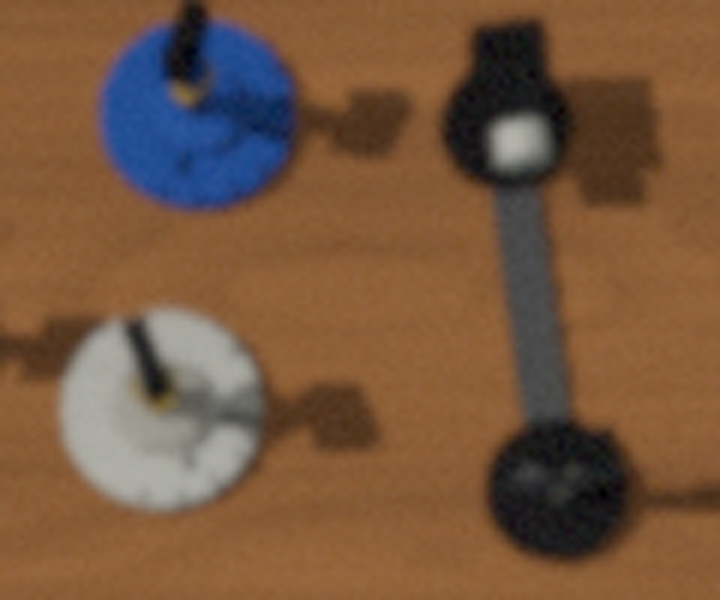

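The crops show the silver dial, with a broad dark mark near scene-crop (540,430) partly in shadow. The pointer is probably hidden behind the spindle. I'll rectify the dial and measure the bars from depth.

Run:
```python
from h import *
s=dict(np.load('scene0.npz'));t=dict(np.load('top0.npz'))
def cloud(c,u0,u1,v0,v1):
    P=[];C=[]
    for v in range(v0,v1):
        for u in range(u0,u1):
            P.append(px2w(c,u,v));C.append(c['image'][v,u])
    return np.array(P),np.array(C).astype(int)
P,C=cloud(s,215,375,170,295)
for n,c,z in(('long',s,.012),):
    print('mirror foot',px2w(s,287,217,.016),px2w(t,358,197,.016))
# dial: circle fit by bright grey pixels near z=.012, both cams
res={}
for n,c,box in(('s',s,(305,360,245,290)),('t',t,(268,315,160,205))):
    P1,C1=cloud(c,*box)
    m=(C1.min(1)>110)&(C1.max(1)-C1.min(1)<40)&(abs(P1[:,2]-.012)<.012)
    (cx,cy),r=cv2.minEnclosingCircle(P1[m,:2].astype(np.float32)); res[n]=(cx,cy); print(n,'dial',cx,cy,r)
# bars from depth
Cc=np.array(res['s'])
m=(P[:,2]>.106)&(P[:,2]<.145)
lab=P[m]
for g,name in ((np.linalg.norm(lab[:,:2]-Cc,axis=1)<.04,'knob'),):
    q=lab[g]; print(name,len(q),q.mean(0),q.min(0),q.max(0)); k=cv2.fitLine(q[:,:2].astype(np.float32),cv2.DIST_L2,0,.01,.01).ravel(); print(k)
mf=px2w(s,287,217,.016)[:2]
q=lab[np.linalg.norm(lab[:,:2]-mf,axis=1)<.05]; print('mirror',len(q),q.mean(0),cv2.fitLine(q[:,:2].astype(np.float32),cv2.DIST_L2,0,.01,.01).ravel())
# rectified
out=[]
for c,k in((s,'s'),(t,'t')):
    im=np.zeros((480,400,3),np.uint8);x0,y0=Cc
    mx=np.zeros((400,400),np.float32);my=mx.copy()
    for i in range(400):
        for j in range(400):
            mx[i,j],my[i,j]=w2px(c,(x0+(200-i)/400*.13,y0+(200-j)/400*.13,.012))
    out.append(cv2.remap(c['image'],mx,my,cv2.INTER_CUBIC))
save('rect.png',np.hstack(out))
# station direction: strip ends, scene & top
print('cam foot',px2w(s,242,267,.016),px2w(t,349,136,.016))
```

```text
mirror foot [ 0.54150457 -0.10254578  0.016     ] [ 0.53737171 -0.11234144  0.016     ]
s dial 0.5851466059684753 0.08861273527145386 0.05147980898618698
t dial 0.5838017463684082 0.08656524866819382 0.051298588514328
knob 133 [0.58673598 0.09259741 0.1309456 ] [0.56516325 0.07948463 0.10809888] [0.60146493 0.10064611 0.14314564]
[0.95152974 0.30755666 0.58673596 0.0925974 ]
mirror 155 [ 0.54209441 -0.1042958   0.12841683] [ 0.16229782 -0.98674184  0.5420944  -0.10429581]
cam foot [ 0.73108741 -0.08227078  0.016     ] [ 0.72562659 -0.08899539  0.016     ]
```

View pics/rect.png

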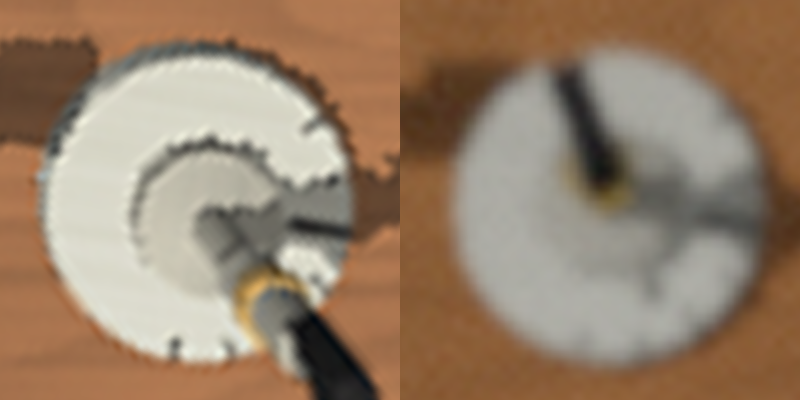

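Rectified panels have up = +x and left = +y. In the left one the dial centre is (197,204) and the long mark is at (320,228), which is world direction about -100°. The end marks at about -55° and -190° fit a 0–2.4 range. The bar lies along -162°, and the right panel shows the pointer near (655,285), so q is about 0.55–0.65. It needs about +60° counter-clockwise. Next I'll refine the station and work out the approach.

Run:
```python
from h import *
s=dict(np.load('scene0.npz'));t=dict(np.load('top0.npz'))
def seg(c,box,f,z):
    u0,u1,v0,v1=box; L=[]
    for v in range(v0,v1):
        for u in range(u0,u1):
            p=px2w(c,u,v); 
            if f(c['image'][v,u].astype(int)) and abs(p[2]-z)<.010: L.append(px2w(c,u,v,z)[:2])
    return np.array(L,np.float32)
dark=lambda a:a.max()<50
strip=lambda a:50<a.max()<110 and a.max()-a.min()<18
D={}
for n,c,bm,bc,bs in(('s',s,(268,305,200,232),(226,262,245,285),(245,292,220,268)),('t',t,(343,374,182,212),(335,364,115,150),(343,366,142,188))):
    for k,b in(('mir',bm),('cam',bc)):
        q=seg(c,b,dark,.016); (x,y),r=cv2.minEnclosingCircle(q); D[n+k]=np.array((x,y)); print(n,k,x,y,r,len(q))
    q=seg(c,bs,strip,.004); l=cv2.fitLine(q,cv2.DIST_HUBER,0,.01,.01).ravel(); a=np.degrees(np.arctan(l[1]/l[0]))
    print('strip',len(q),a,l[2:],'perp offset of mir', np.cross(l[:2],D[n+'mir']-l[2:])); d=D[n+'cam']-D[n+'mir'];print('feet',np.degrees(np.arctan2(d[1],d[0])))
# look-alike bars and jar, dish tall things near
for n,p in(('blue',(298,133)),('purple',(247,171))): print(n,px2w(t,*p,.012))
o=robot.observe();print(o['tool_pos'],o['tool_rot'])
```

```text
s mir 0.5443868041038513 -0.10407409071922302 0.037682246416807175 364
s cam 0.7308645844459534 -0.08091889321804047 0.034443583339452744 351
strip 355 7.625279 [ 0.63414294 -0.09701298] perp offset of mir 0.004911404149459564
feet 7.078263807186193
t mir 0.5410817265510559 -0.11160124093294144 0.03442562371492386 246
t cam 0.7260046601295471 -0.09023353457450867 0.031979143619537354 113
strip 264 6.4914474 [ 0.6381458  -0.10055658] perp offset of mir -2.781328820589124e-07
feet 6.591253436837284
blue [0.73740803 0.06619591 0.012     ]
purple [0.61996193 0.21957778 0.012     ]
[ 0.14193161 -0.50508547  0.22611742] [-3.14024935e+00 -1.91873017e-04  2.73797790e-01]<stdin>:17: DeprecationWarning: Arrays of 2-dimensional vectors are deprecated. Use arrays of 3-dimensional vectors instead. (deprecated in NumPy 2.0)
```

move_arm:
  motion:
    - [0.4, -0.3, 0, 0, 0, 0]
    - [0.8, -0.6, 0, 0, 0, 0]
    - [1, -0.77, 0, 0, 0, 0]
  fingers: 0.3
  newtons: 15

```text
time: 0.48
tool_pos: [0.2184, -0.4022, 0.2264]
tool_rot: [-3.14, -0.0, 0.275]
contact_force: [-0.9, 0.2, 1.1]
opening: 0.0664
grip_force: 0.0
```

move_arm:
  motion:
    - [0.5, -0.385, 0, 0, 0, 0]
    - [1, -0.77, 0, 0, 0, 0]
    - [1, -0.77, 0, 0, 0, 0]

```text
time: 0.85
tool_pos: [0.2945, -0.2998, 0.2266]
tool_rot: [-3.141, -0.0, 0.28]
contact_force: [-0.5, -0.8, 0.6]
opening: 0.0598
grip_force: 0.0
```

move_arm:
  motion:
    - [0.5, -0.385, 0, 0, 0, 0]
    - [1, -0.77, 0, 0, 0, 0]
    - [1, -0.77, 0, 0, 0, 0]

```text
time: 1.23
tool_pos: [0.3697, -0.1995, 0.2266]
tool_rot: [-3.141, -0.0, 0.279]
contact_force: [0.1, -0.9, -0.1]
opening: 0.0594
grip_force: 0.0
```

move_arm:
  motion:
    - [0.5, -0.385, 0, 0, 0, 0]
    - [1, -0.77, 0, 0, 0, 0]
    - [1, -0.77, 0, 0, 0, 0]

```text
time: 1.6
tool_pos: [0.4451, -0.0994, 0.2263]
tool_rot: [-3.141, 0.0, 0.278]
contact_force: [-0.3, -0.2, -0.2]
opening: 0.0596
grip_force: 0.0
```

move_arm:
  motion:
    - [0.5, -0.385, 0, 0, 0, 0]
    - [1, -0.77, 0, 0, 0, 0]
    - [1, -0.77, 0, 0, 0, 0]

```text
time: 1.98
tool_pos: [0.5206, 0.0008, 0.226]
tool_rot: [3.142, 0.0, 0.276]
contact_force: [0.2, -1.0, -0.1]
opening: 0.0594
grip_force: 0.0
```

move_arm:
  motion:
    - [0.43, -0.34, 0, 0, 0, -0.01]
    - [0.86, -0.67, 0, 0, 0, -0.023]
    - [0.86, -0.67, 0, 0, 0, -0.023]
    - [0.86, -0.67, 0.3, 0, 0, -0.023]
    - [0.86, -0.67, 0.6, 0, 0, -0.023]
    - [0.86, -0.67, 0.6, 0, 0, -0.023]

```text
time: 2.72
tool_pos: [0.5821, 0.0851, 0.1646]
tool_rot: [-3.141, 0.006, 0.343]
contact_force: [-0.6, -0.5, 1.1]
opening: 0.0594
grip_force: 0.0
```

Run:
```python
from h import *
s=cam('scene');t=cam('top')
p=robot.observe()['tool_pos'];print(p,w2px(s,p),w2px(t,p))
u,v=w2px(s,p).astype(int)
a=cv2.resize(s['image'][v-60:v+60,u-75:u+75],None,fx=5,fy=5,interpolation=cv2.INTER_CUBIC)
save('near.png',a);print(u-75,v-60)
```

```text
[0.58413394 0.08612298 0.16759895] [332.70393693 227.79613415] [287.73107286 170.86825481]
257 167
```

View pics/near.png

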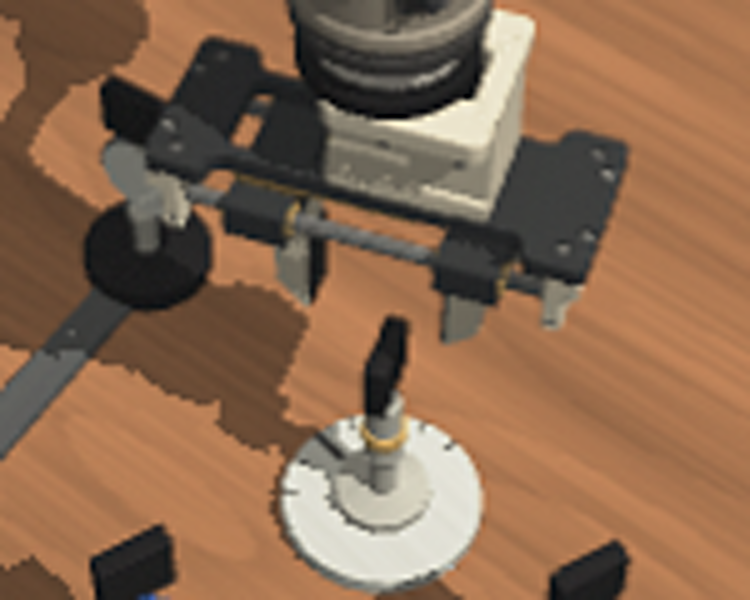

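The bar, at crop (385,365), sits between the fingers. The long mark shows at crop (325,440). Descending and gripping.

move_arm:
  motion:
    - [0, 0, 0.3, 0, 0, 0]
    - [0, 0, 0.6, 0, 0, 0]
    - [0, 0, 0.6, 0, 0, 0]

```text
time: 3.2
tool_pos: [0.5833, 0.0873, 0.1063]
tool_rot: [-3.141, 0.002, 0.345]
contact_force: [-0.7, -0.1, -0.6]
opening: 0.0596
grip_force: 0.0
```

move_arm:
  motion:
    - [0, 0, 0, 0, 0, 0]
    - [0, 0, 0, 0, 0, 0]
    - [0, 0, 0, 0, 0, 0]
    - [0, 0, 0, 0, 0, 0]
    - [0, 0, 0, 0, 0, 0]
    - [0, 0, 0, 0, 0, 0]
  fingers: -1
  newtons: 12

```text
time: 3.95
tool_pos: [0.5839, 0.0883, 0.1067]
tool_rot: [-3.141, 0.0, 0.346]
contact_force: [-1.3, 1.3, 1.9]
opening: 0.0116
grip_force: 12.0
```

move_arm:
  motion:
    - [0, 0, 0, 0, 0, -0.04]
    - [0, 0, 0, 0, 0, -0.085]
    - [0, 0, 0, 0, 0, -0.13]
    - [0, 0, 0, 0, 0, -0.175]
    - [0, 0, 0, 0, 0, -0.22]
    - [0, 0, 0, 0, 0, -0.265]
    - [0, 0, 0, 0, 0, -0.3]
    - [0, 0, 0, 0, 0, -0.325]
    - [0, 0, 0, 0, 0, -0.334]
    - [0, 0, 0, 0, 0, -0.334]
    - [0, 0, 0, 0, 0, -0.334]

```text
time: 5.32
tool_pos: [0.5826, 0.0895, 0.1068]
tool_rot: [-3.139, -0.001, 1.396]
contact_force: [-5.8, 5.0, 4.6]
opening: 0.0122
grip_force: 12.0
```

Run:
```python
from h import *
s=cam('scene');t=cam('top')
x0,y0=.5845,.088
g=np.arange(400)
out=[]
for c in(s,t):
  M=np.array([[w2px(c,(x0+(200-i)/400*.12,y0+(200-j)/400*.12,.015)) for j in g] for i in g],np.float32)
  out.append(cv2.remap(c['image'],M,None,cv2.INTER_CUBIC))
save('rect2.png',np.hstack(out))
```

```text
(no output)
```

View pics/rect2.png

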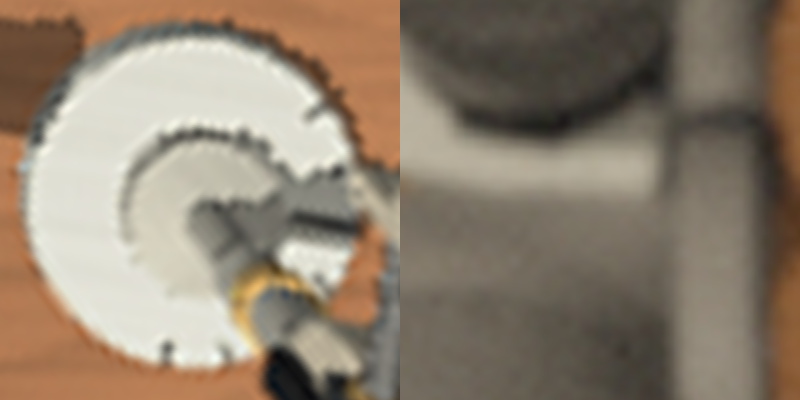

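The bar turned about 60°. The dial is partly hidden by the gripper and shadowed, and the long mark is at left-panel (325,225). I'll release, back off towards the mirror, and check the pointer.

move_arm:
  motion:
    - [0, 0, 0, 0, 0, 0]
    - [0, 0, 0, 0, 0, 0]
    - [0, 0, 0, 0, 0, 0]
    - [0, 0, -0.4, 0, 0, 0]
    - [0, 0, -0.7, 0, 0, 0]
    - [0, 0, -0.7, 0, 0, 0]
  fingers: 0.3

```text
time: 6.18
tool_pos: [0.5855, 0.088, 0.1792]
tool_rot: [3.136, -0.001, 1.395]
contact_force: [-0.0, -0.4, -0.5]
opening: 0.0595
grip_force: 0.0
```

move_arm:
  motion:
    - [-0.5, 0, 0, 0, 0, 0]
    - [-1, 0, 0, 0, 0, 0]
    - [-1, 0, 0, 0, 0, 0]

```text
time: 6.55
tool_pos: [0.5655, -0.0133, 0.1755]
tool_rot: [-3.14, 0.001, 1.391]
contact_force: [-0.4, 0.2, -0.3]
opening: 0.0595
grip_force: 0.0
```

Run:
```python
from h import *
s=cam('scene');t=cam('top')
np.savez('s1.npz',**s)
a=cv2.resize(s['image'][222:292,295:370],(600,560),interpolation=cv2.INTER_CUBIC)
save('after.png',a)
# bar angle from depth
for c,b in((s,(300,365,215,270)),):
    P=np.array([px2w(c,u,v) for v in range(b[2],b[3]) for u in range(b[0],b[1])])
    q=P[(P[:,2]>.106)&(P[:,2]<.146)&(np.linalg.norm(P[:,:2]-[.5845,.089],axis=1)<.035)]
    k=cv2.fitLine(q[:,:2].astype(np.float32),cv2.DIST_L2,0,.01,.01).ravel();print(len(q),k,np.degrees(np.arctan2(k[1],k[0])))
print(robot.observe()['tool_pos'])
for a in(-94,-100,-106):
  d=np.array([np.cos(np.radians(a)),np.sin(np.radians(a))])
  print(a,[((w2px(s,(*(np.array([.5845,.088])+d*r),z))-[295,222])*8).round() for r,z in((.034,.018),(.034,.012),(.048,.012))])
```

```text
168 [0.13956206 0.99021333 0.5857196  0.09168836] 81.97749
[ 0.56607711 -0.01053667  0.17576179]
-94 [array([218., 279.]), array([218., 290.]), array([186., 265.])]
-100 [array([226., 273.]), array([226., 284.]), array([197., 256.])]
-106 [array([235., 267.]), array([235., 278.]), array([210., 248.])]
```

View pics/after.png

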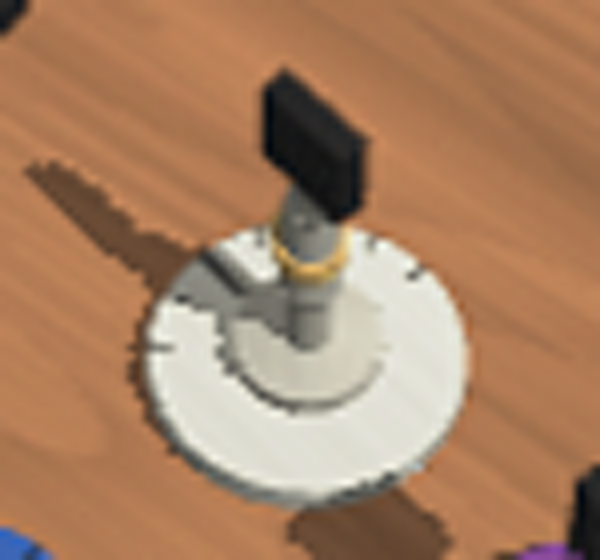

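The bar now points along the mark. The dark line at (205,255)–(255,290) matches the predicted pointer and mark at about -100°. I'll make one contrast-stretched before/after comparison.

Run:
```python
from h import *
o=[]
for f in('scene0.npz','s1.npz'):
    c=dict(np.load(f)); a=c['image'][245:275,312:342].astype(float)
    a=np.clip((a-30)*1.6,0,255).astype(np.uint8)
    o.append(cv2.resize(a,(400,400),interpolation=cv2.INTER_NEAREST))
save('cmp.png',np.hstack(o))
c=dict(np.load('s1.npz'))
for a in(-97,-100,-103):
  d=np.array([np.cos(np.radians(a)),np.sin(np.radians(a))])
  print(a,[((w2px(c,(*(np.array([.5845,.088])+d*r),z))+.5-[312,245])*400/30).round() for r,z in((.024,.018),(.034,.018),(.030,.012),(.05,.012))])
```

```text
-97 [array([186., 192.]), array([150., 160.]), array([164., 191.]), array([ 92., 127.])]
-100 [array([191., 189.]), array([156., 155.]), array([170., 186.]), array([102., 119.])]
-103 [array([196., 185.]), array([164., 150.]), array([177., 182.]), array([112., 112.])]
```

View pics/cmp.png

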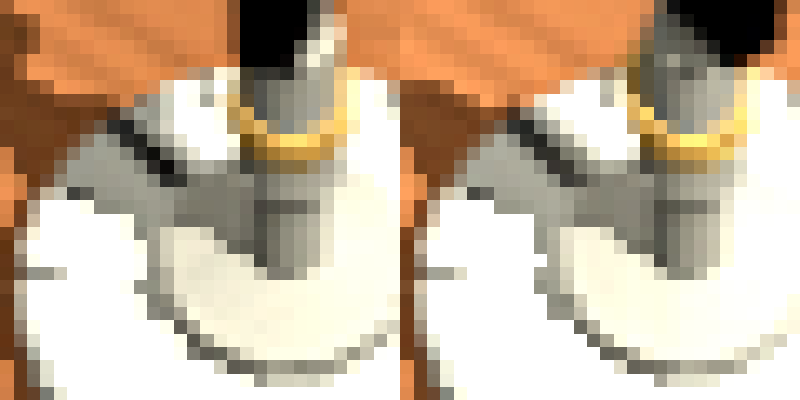

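In the left half (before), the full mark runs (113,122)–(185,182). In the right half (after), its inner part is covered by the pointer, which lies on it. Fitting all the marks gives a long-mark direction of about -99° and a pointer at about -100°, which is good. On to the mirror.

move_arm:
  motion:
    - [-0.5, -0.03, 0, 0, 0, -0.045]
    - [-1, -0.05, 0, 0, 0, -0.096]
    - [-1, -0.05, 0, 0, 0, -0.096]
    - [-1, -0.05, 0, 0, 0, -0.096]

```text
time: 7.15
tool_pos: [0.5443, -0.1067, 0.1763]
tool_rot: [-3.141, -0.001, 1.696]
contact_force: [0.0, 0.2, -0.0]
opening: 0.0598
grip_force: 0.0
```

move_arm:
  motion:
    - [0, 0, 0.3, 0, 0, 0]
    - [0, 0, 0.5, 0, 0, 0]
    - [0, 0, 0.7, 0, 0, 0]
    - [0, 0, 0.7, 0, 0, 0]

```text
time: 7.65
tool_pos: [0.5434, -0.1058, 0.1052]
tool_rot: [-3.138, -0.002, 1.698]
contact_force: [0.6, 0.2, -0.3]
opening: 0.0595
grip_force: 0.0
```

move_arm:
  motion:
    - [0, 0, 0, 0, 0, 0]
    - [0, 0, 0, 0, 0, 0]
    - [0, 0, 0, 0, 0, 0]
    - [0, 0, 0, 0, 0, 0]
    - [0, 0, 0, 0, 0, 0]
    - [0, 0, 0, 0, 0, 0]
    - [0, 0, 0, 0, 0, 0]
  fingers: -1
  newtons: 15

```text
time: 8.52
tool_pos: [0.5393, -0.1086, 0.1068]
tool_rot: [-3.131, -0.001, 1.697]
contact_force: [-19.0, -4.7, 13.4]
opening: 0.0119
grip_force: 15.0
```

The bar is gripped, but with a 19 N sideways force. I'll relax the arm about 4 mm towards the bar's centre.

move_arm:
  motion:
    - [0, -0.03, 0, 0, 0, 0]
    - [0, -0.04, 0, 0, 0, 0]
    - [0, -0.04, 0, 0, 0, 0]

```text
time: 8.9
tool_pos: [0.5391, -0.1087, 0.1069]
tool_rot: [-3.14, 0.0, 1.697]
contact_force: [-5.6, -1.1, 4.9]
opening: 0.012
grip_force: 15.0
```

Run:
```python
from h import *
s=cam('scene');o=robot.observe();print(o['tool_pos'],o['tool_rot'],o['contact_force'],o['torque'])
# knob bar undisturbed?
P=np.array([px2w(s,u,v) for v in range(215,270) for u in range(300,365)])
q=P[(P[:,2]>.106)&(P[:,2]<.146)&(np.linalg.norm(P[:,:2]-[.5845,.089],axis=1)<.035)]
k=cv2.fitLine(q[:,:2].astype(np.float32),cv2.DIST_L2,0,.01,.01).ravel();print(len(q),k)
for S in(6.5,7,7.5):
  for m in([.5393,-.1086],[.537,-.108],[.541,-.106]):
    h=np.array([.584,.0885])+.014*np.array([np.cos(np.radians(-99.5)),np.sin(np.radians(-99.5))])-m
    n=(np.degrees(np.arctan2(h[1],h[0]))+S)/2; print(S,m,'normal',n.round(2),'tool yaw',np.radians(n+90).round(3))
```

```text
[ 0.53911455 -0.10866067  0.1069221 ] [-3.13943440e+00  2.73485875e-05  1.69692425e+00] [-5.96214828 -1.52487604  4.90740142] [-0.29542155  0.94434886 -0.05939273]
167 [0.12991281 0.9915254  0.58578837 0.0917007 ]
6.5 [0.5393, -0.1086] normal 41.74 tool yaw 2.299
6.5 [0.537, -0.108] normal 41.38 tool yaw 2.293
6.5 [0.541, -0.106] normal 41.9 tool yaw 2.302
7 [0.5393, -0.1086] normal 41.99 tool yaw 2.304
7 [0.537, -0.108] normal 41.63 tool yaw 2.297
7 [0.541, -0.106] normal 42.15 tool yaw 2.307
7.5 [0.5393, -0.1086] normal 42.24 tool yaw 2.308
7.5 [0.537, -0.108] normal 41.88 tool yaw 2.302
7.5 [0.541, -0.106] normal 42.4 tool yaw 2.311
```

move_arm:
  motion:
    - [0, -0.012, 0, 0, 0, -0.02]
    - [0, -0.012, 0, 0, 0, -0.055]
    - [0, -0.012, 0, 0, 0, -0.09]
    - [0, -0.012, 0, 0, 0, -0.125]
    - [0, -0.012, 0, 0, 0, -0.16]
    - [0, -0.012, 0, 0, 0, -0.185]
    - [0, -0.012, 0, 0, 0, -0.193]
    - [0, -0.012, 0, 0, 0, -0.193]
    - [0, -0.012, 0, 0, 0, -0.193]
    - [0, -0.012, 0, 0, 0, -0.193]
  newtons: 25

```text
time: 10.2
tool_pos: [0.5389, -0.1087, 0.1069]
tool_rot: [-3.141, 0.0, 2.302]
contact_force: [-2.2, -0.3, 4.9]
opening: 0.0116
grip_force: 25.0
```

Run:
```python
from h import *
s=cam('scene');o=robot.observe();print(o['tool_pos'],o['tool_rot'],o['contact_force'],o['torque'],o['grip_force'],o['opening'])
save('fin.png',cv2.resize(s['image'][170:290,215:375],None,fx=5,fy=5,interpolation=cv2.INTER_CUBIC))
```

```text
[ 0.53897453 -0.10873102  0.10695149] [-3.14145189e+00  4.16464895e-04  2.30224980e+00] [-3.2757806  -1.82355207  4.45599721] [-0.2594263   0.56973645 -0.09155748] 24.99839097261429 0.011968536350027092
```

View pics/fin.png

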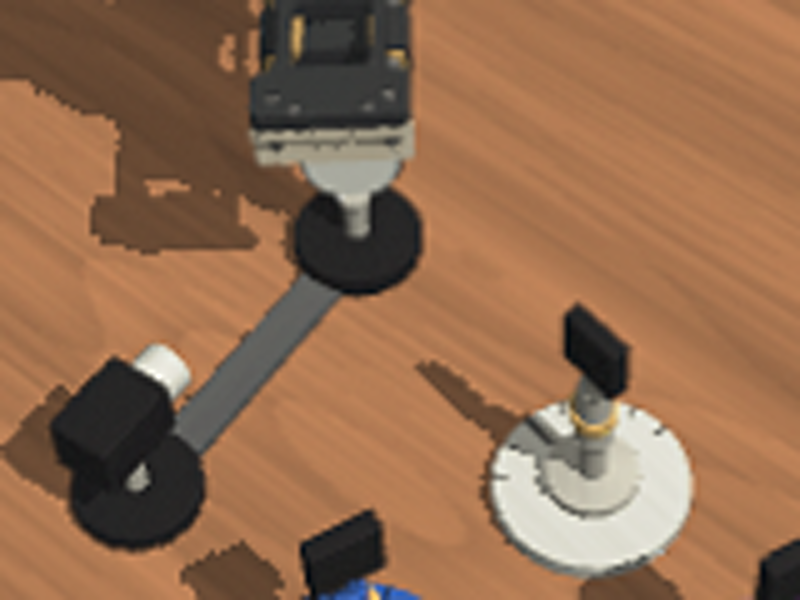

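The mirror, at crop (350,175), is turned halfway between the camera and the ring. The knob stays on the mark, and the spring torque reading fits an angle of about 0.61 rad. Handing in.

```bash
python3 -c "
from cell import robot
print(robot.hand_in())"
```

```text
the job is handed in; nothing more can be done
None
```

I handed the job in at about 10 s of the 42 s limit, and no verdict came back: by my measurements the pointer is within about 2° of the long mark, and the mirror is held still at about 0.61 rad with a 25 N grip, facing halfway between camera and hallmark.

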